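# Clock a rough-cast flywheel and stop it at its high spot

## Task

A rough-cast flywheel is clamped a little off centre on the inclined checking stand. Slide the dial gauge up to it until the plunger bears on the rim and is pressed in about half its travel, and let go of the gauge; then turn the wheel until the gauge has shown both its lowest and its highest reading, and leave the wheel standing still with its high spot under the plunger. Never press the plunger in to its end stop, and leave the torque wrench, hex key, solvent bottle and tape roll beside the stand where they are.

Things in the scene. Friction and masses are not known exactly. Their poses are not given: they have to be found in the camera images.
- stand: Fixed checking stand: grey metal plate on a dark tube frame, its face sloping up away from the robot at 35 degrees. Origin: on the bench top below the spindle; own x level towards the high far side, y left (gauge side), z up. In this frame the plate's outward normal is (-0.574, 0, 0.819) and up the slope is (0.819, 0, 0.574). A tool square to the plate is tilted 35 degrees from vertical.
- plate_mid (a point): Point on the plate's face where the spindle axis (along the plate's normal) passes through it, 70 mm above the stand's origin. From here the plate reaches 95 mm down and 130 mm up the slope, 95 mm to the right (-y) and 265 mm to the left (+y).
- guard_top (a point): Middle of the top edge of a clear guard sheet 184 mm wide (along y), fixed square on the plate 117 mm up the slope from the spindle axis and 163 mm high, on two posts. It leans out over the wheel, so a tool must work along the plate's normal, not straight down.
- wheel: Spindle with crank arm and nut, carrying the steel flywheel: a plain disc of radius 70 mm, 24 mm thick, clamped 6 mm off the axis in a direction that differs each time, is unmarked and unrelated to the crank. Origin: on the spindle axis at mid rim, 30 mm above the plate; z outward. Turns any amount either way with about 0.1 N m of drag and stays where left. The nut (26 mm) and stud end 38 mm above the origin.
- crank_handle: Black round crank handle, 22 mm in diameter, 50 mm long, parallel to the spindle, 42 mm from its axis on the wheel's -x side. Origin: its foot on the crank arm, 22 mm above the wheel's origin; z outward along it. The sleeve spins freely on its pin, so a grip that keeps its direction can lead it round whole turns; it takes 2 to 4 N.
- crank_grip (a point): Point on the crank handle's axis 30 mm from its foot, where to grip it (22 mm wide).
- dial_gauge: Dial gauge on a carriage: steel dial 60 mm across, white face, black needle, plunger pointing to the spindle, a black knurled knob behind it. Origin: on the plate's face below the dial's centre; x up the slope, y away from the wheel, z outward. Slides along y (towards -y to reach the wheel), 85 mm in all; drag about 7 N; stays where left.
- gauge_knob (a point): Grip point on the axis of the carriage's knurled knob, 51 mm above the plate, 58 mm behind the dial's centre. Knob 28 mm in diameter, from 37 to 60 mm above the plate, on a flange 36 mm across. The dial's edge is 28 mm from the knob's axis and 44 mm above the plate: grip with the fingers up and down the slope, or push from the far side.
- gauge_tip (a point): Centre of the plunger's round tip (radius 4 mm), 30 mm above the plate, on the line through the spindle axis; 80 mm from the dial's centre when out. While it bears on the rim its distance from the wheel's origin is 4 mm more than the rim's radius there: 68 mm at the low spot, 80 mm at the high spot.
- gauge_plunger (a joint): The gauge's reading: how far the plunger is pressed in, 0 (out) to 0.030 m (end stop). The needle points up the slope at 0 and turns clockwise 10 degrees for each mm. Spring: 1 N at 0, 3 N at 0.030. In a turn of the wheel the reading swings 0.012 m from low to high spot, nearly as a sine of the angle.
- torque_wrench: small torque wrench, a bystander; origin at the middle of its underside. Leave it where it is.
- hexkey: hex key, a bystander; origin at the middle of its underside. Leave it where it is.
- solvent: solvent bottle, a bystander; origin at the middle of its underside. Leave it where it is.
- tape_roll: roll of black tape, a bystander; origin at the middle of its underside. Leave it where it is.

How it is judged:
On the way, in this order (a step that is already met when the one before it is completed fails the run):
1. the dial gauge stands against the rim, pressed in about half its travel (12 to 19 mm), and is let go (value of joint gauge_plunger between 0.012 and 0.019 m and contact force between dial_gauge and wheel above 0.3 N and contact force between the fingers and dial_gauge below 0.2 N), for 0.3 s.
2. the low spot of the rim has passed under the plunger (distance between gauge_tip and wheel below 0.0689 m and contact force between dial_gauge and wheel above 0.3 N), for 0.05 s.
At the end, for the whole second after the job is handed in: the plunger bears on the rim and its reading is within 0.5 mm of the highest the rim can give (its tip centre more than 79.5 mm from the spindle axis; the high spot within about 23 degrees of the plunger), the plunger clear of its end stop, wheel and gauge at rest (distance between gauge_tip and wheel above 0.0795 m and contact force between dial_gauge and wheel above 0.3 N and value of joint gauge_plunger below 0.0293 m and angular speed of wheel below 0.05 rad/s and linear speed of dial_gauge below 0.01 m/s); the robot touches nothing.
It fails at once if the plunger is driven in to its end stop (value of joint gauge_plunger above 0.0295 m).
It fails at once if one of the things beside the stand (torque wrench, hex key, solvent bottle, roll of black tape) is pushed more than 30 mm from its place (distance of any of torque_wrench, hexkey, solvent, tape_roll from where it was at the start of the episode above 0.03 m).
It also fails if it takes over 64 s, if anything falls off the work surface, if the arm or the gripper's body presses on something with over 40 N, if the wrist force passes 120 N, or if a joint passes its speed limit or range.

## Robot

A 7-joint arm with a two-finger parallel gripper is mounted at the origin on a cart in front of the work surface, level with it; the furniture and walls round the work are solid. World frame = base frame: x ahead of the robot, y to its left, z up, the work surface at z = 0. Lengths are in m, angles in rad, forces in N, time in s.
With the tool pointing down it reaches from about 0.4 to 0.875 m from the base axis. Payload 19.3 kg.
Tool frame: the origin (TCP) lies at the very end of the fingers, on their centre line; the grasp point (between the pads) lies 19 mm behind it; z points along the fingers, y is the line along which they close (so a half turn about z gives the same grasp; the last joint's range is limited). The gripper opens to 85 mm and grips with 20 to 120 N. Pads are 22 mm wide; open, the fingers measure 114 mm over their backs; the gripper's body (76 mm by 85 mm) begins 54 mm behind the grasp point. The pads swing forward as they close: fully open they stand 13 mm farther back than shut.
Start: joints at [-1.297, 0.521, -0.036, 1.599, 0.021, 1.021, -0.113], TCP at [0.211, 0.588, 0.231] pointing down, gripper open.
Joint ranges: [-2.91, 2.91], [-0.3, 2.13], [-1.5, 1.42], [0.17, 2.43], [-1.26, 4.41], [0.16, 1.93], [-2.52, 2.52]. Speed limits (rad/s): [1.89, 1.89, 2.39, 2.39, 3.01, 3.01, 3.01].

## Interface

Orientations are given as [roll, pitch, yaw] about the fixed x, y, z axes, in that order (R = Rz(yaw) Ry(pitch) Rx(roll)).
In Python, from workcell import bot gives the robot as it stands.
- The arm moves only by the tool servo_tool, never from a script. Its argument "plan" is a list of rows, each a list of 7 numbers: the finger opening in cm, from 0 to 8.54, then the shift along the tool's x, y, z in cm, then the turn, a rotation vector about the tool's x, y, z in degrees. In form: [[fingers, x, y, z, wx, wy, wz], ...]. A call has 1 to 10 rows; each row is the pose to reach, as a shift and turn from the pose commanded when the call began, along the tool's axes at that moment; what a row does not reach only later rows make up. A row lasts 1/10 s, in which the tool goes at most 50 mm and 8.59 degrees, less where a joint would pass 70% of its speed; a pose out of reach is approached as far as the arm can. A call with a gripper value outside its range is refused whole. The fingers move at their own pace and stop on an object; "force" is the grip in N (left out, the last holds). Time passes only in rows, so rows that repeat a pose let the fingers close. It gives the time, the measured TCP pose, the force, the opening and the grip force at its end, in the units of the state.
- bot.observe(): the state, without advancing time (a new reading comes with each control period).
- bot.grab_frame(name): name is "scene" or "top" or "wrist"; returns a dict with "frame" (480x640x3 uint8, blue, green, red), "mtx" (3x3 intrinsics, pixels), "R" (3x3) and "t" (3): a world point X has camera coordinates R X + t; the wrist camera has in their place "T_tool_cam" (4x4, takes a point from camera to tool coordinates, whose origin is the TCP and whose axes are the flange's). Camera axes: x right, y down, z forward; pixel columns grow to the right and rows downward; lengths in m; the calibration is good to about 2 mm. A picture is of the moment at which its call begins: read the wrist's pose just before it. There is no depth.
- bot.job_done(): hands the job in; it is judged then, once.
The state is a dict: "clock": time; "qpos": joint angles; "qd": joint speeds; "joint_efforts": joint torques, N m; "position": TCP position; "tool_rot": TCP orientation; "force": force on the tool from outside, world axes, zero at the start; "moment": the same for the moment, N m; "grip_width": finger opening in m; "finger_force": force on a finger pad.
Only numpy, scipy, OpenCV 4.12 (cv2) and the standard library are available. Lean on these libraries where they do the work, as an engineer would, in place of code of your own. Each camera call takes 0.05 s, during which the arm holds its last target. There are 200 camera calls.

## Working session

There is one attempt and no reset: what is moved stays moved. The work goes in short steps, Python scripts to look and compute and a tool call to move; the robot and the scene stay as the last step left them, time stands still between calls to the robot, and variables do not carry over. Pictures are saved under pics/ and viewed, at most 10 in all, crops included, and the job is handed in when it is done.

Besides the shell and the picture viewer there is one more tool, called after "Emit:" as name([rows], argument=value, ...), one row to a line, values as JSON. servo_tool: Moves the arm, as the interface text tells. Its arguments: {"type":"object","properties":{"plan":{"type":"array","items":{"type":"array","items":{"type":"number"}}},"force":{"type":"number"}},"required":["plan"]}

```bash
mkdir -p pics; ls; python3 - <<'E'
from workcell import bot
import cv2,numpy as np,pickle
o=bot.observe();print({k:o[k] for k in('clock','position','tool_rot','force','grip_width')})
D={}
for n in('scene','top'):
    f=bot.grab_frame(n);D[n]=f;cv2.imwrite(f'pics/{n}0.png',f['frame']);print(n,f['mtx'].tolist(),(-np.array(f['R']).T@f['t']).round(3),np.array(f['R']).round(3).tolist())
pickle.dump(D,open('f0.pkl','wb'))
E
```

```text
pics
{'clock': 0.0, 'position': array([0.21059975, 0.58811402, 0.23075969]), 'tool_rot': array([-3.14051127e+00,  5.34109805e-05,  2.79776733e+00]), 'force': array([-0.406381  ,  0.69140243, -0.05907953]), 'grip_width': 0.08542430943844415}
scene [[517.2470136656686, 0.0, 313.8150694319695], [0.0, 517.2470136656686, 252.85555663550667], [0.0, 0.0, 1.0]] [-0.002 -0.726  1.065] [[0.839, -0.544, 0.013], [-0.37, -0.587, -0.721], [0.4, 0.6, -0.693]]
top [[594.4497823114533, 0.0, 321.23894719919275], [0.0, 594.4497823114533, 242.92361642277191], [0.0, 0.0, 1.0]] [0.275 0.068 1.622] [[0.03, -1.0, 0.007], [-0.986, -0.03, -0.164], [0.164, -0.002, -0.986]]
```

View pics/scene0.png

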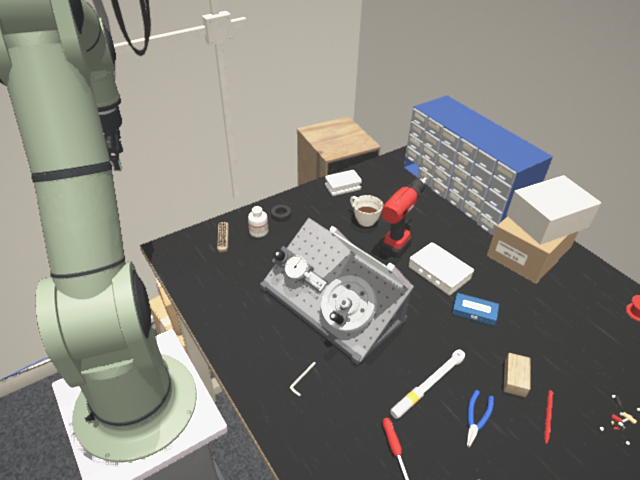

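View pics/top0.png

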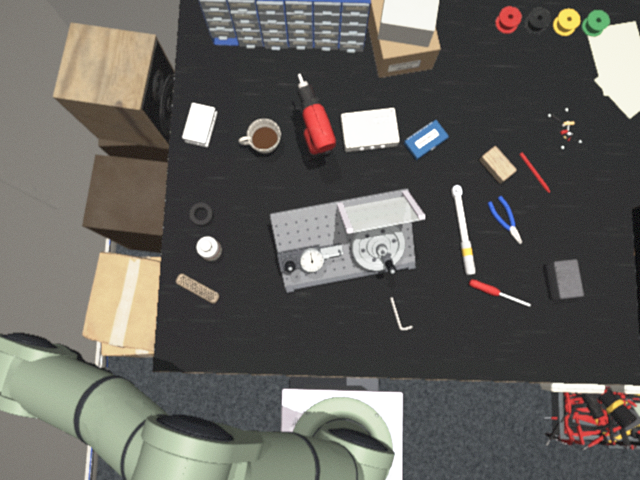

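```bash
python3 - <<'E'
import pickle,cv2
D=pickle.load(open('f0.pkl','rb'))
a=cv2.resize(D['scene']['frame'][210:370,250:420],None,fx=3.5,fy=3.5,interpolation=2)
b=cv2.resize(D['top']['frame'][180:300,260:430],None,fx=4.5,fy=4.5,interpolation=2)
cv2.imwrite('pics/s1.png',a);cv2.imwrite('pics/t1.png',b)
E
```

```text
(no output)
```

View pics/s1.png

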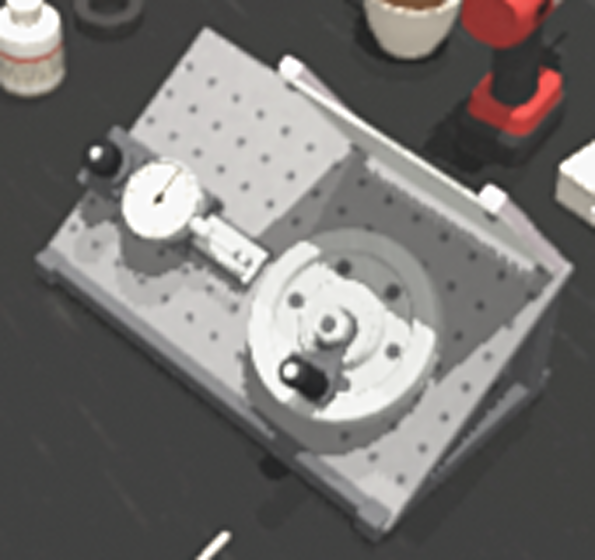

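View pics/t1.png

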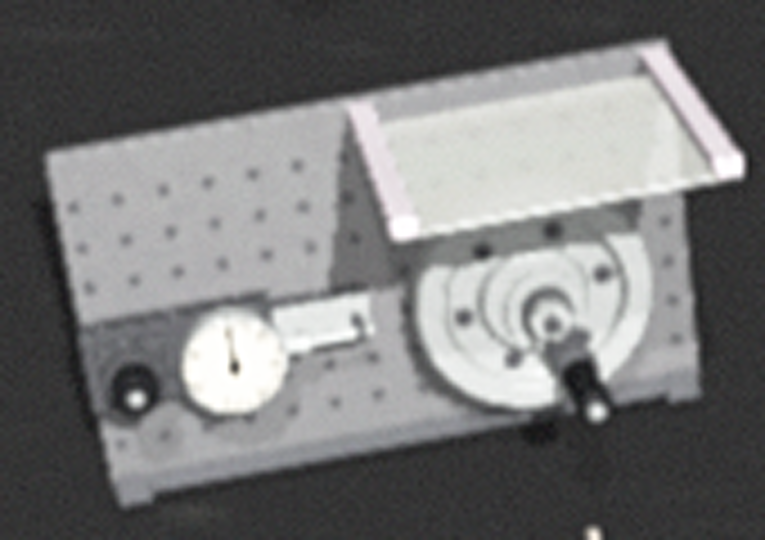

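```bash
cat >h.py <<'E'
import numpy as np,cv2,pickle
from scipy.spatial.transform import Rotation as Ro
from scipy.optimize import least_squares
N=np.array([-.5736,0,.8192]);U=np.array([.8192,0,.5736]);V=np.array([0,1.,0])
def W(p,u,v,h): # plate coords->world ; p=x0,y0,yaw
    return Ro.from_euler('z',p[2]).apply(np.array([0,0,.07])+u*U+v*V+h*N)+[p[0],p[1],0]
def proj(f,X):
    c=np.array(f['R'])@X+np.array(f['t']).ravel();q=np.array(f['mtx'])@c;return q[:2]/q[2]
E
python3 - <<'E'
from h import *
D=pickle.load(open('f0.pkl','rb'))
obs={'fl':((205,28),(47,155)),'fr':((572,268),(668,40)),'stud':((338,319),(552,322)),'han':((292,370),(596,408)),'knob':((104,152),(134,390)),'dial':((160,199),(234,366))}
def pts(p):
    c,s=np.cos(p[3]),np.sin(p[3])
    return {'fl':W(p,.13,.265,0),'fr':W(p,.13,-.095,0),'stud':W(p,0,0,.068),'han':W(p,.042*c,.042*s,.102),'knob':W(p,0,p[4]+.058,.06),'dial':W(p,0,p[4],p[5])}
def res(p):
    P=pts(p);r=[]
    for k,(a,b) in obs.items():
        r+=list(proj(D['scene'],P[k])-(np.array(a)/3.5+[250,210]))
        r+=list(proj(D['top'],P[k])-(np.array(b)/4.5+[260,180]))
    return np.array(r)
s=least_squares(res,[.5,0,.15,np.pi,.15,.05],loss='soft_l1')
print(s.x.round(4),np.degrees(s.x[2:4]));print(res(s.x).reshape(-1,4).round(1))
P=s.x;np.save('p.npy',P)
for k,v in pts(P).items():print(k,v.round(4))
E
```

```text
[ 0.5454 -0.0847  0.2148  3.4731  0.1809  0.0437] [ 12.30438441 198.99490352]
[[-0.1 -0.8 -0.  -0.8]
 [ 0.1 -0.9  0.5 -0.4]
 [-3.1  0.6  0.6 -0. ]
 [-0.6 -0.2  0.4 -0.4]
 [-2.3 -0.1  0.9  0.5]
 [-0.4 -0.6  0.5 -1.2]]
fl [0.593  0.197  0.1446]
fr [ 0.6697 -0.1548  0.1446]
stud [ 0.5073 -0.093   0.1257]
han [ 0.4594 -0.1174  0.1308]
knob [0.4609 0.1414 0.1192]
dial [0.4823 0.0867 0.1058]
```

```bash
cat >>h.py <<'E'
P=np.load('p.npy')
def Rt(ang=0): # tool x=+V rotated by ang about tool z, z=-N
    q=Ro.from_euler('z',P[2]);return Ro.from_matrix(np.c_[q.apply(V),q.apply(U),q.apply(-N)])*Ro.from_euler('z',ang)
def cur(o): return Ro.from_euler('xyz',o['tool_rot']),np.array(o['position'])
def row(o,u,v,h,ang=0):
    R,p=cur(o);return np.r_[R.inv().apply(W(P,u,v,h)-p)*100,np.degrees((R.inv()*Rt(ang)).as_rotvec())].round(2).tolist()
def uvh(o):
    R,p=cur(o);d=Ro.from_euler('z',P[2]).inv().apply(p-[P[0],P[1],0])-[0,0,.07];return np.array([d@U,d@V,d@N])
E
python3 - <<'E'
from h import *
from workcell import bot
o=bot.observe();print(row(o,0,P[4]+.058,.16),W(P,0,.239,.16),uvh(o))
f=bot.grab_frame('wrist');print(np.array(f['T_tool_cam']).round(3),f['mtx'])
E
```

```text
[-33.76, -36.66, 3.01, -31.97, -17.66, 56.13] [0.4047927  0.12929801 0.201072  ] [-0.05828441  0.72868707  0.23711458]
[[ 0.    -0.966 -0.26   0.065]
 [ 1.     0.001 -0.001  0.001]
 [ 0.001 -0.26   0.966 -0.143]
 [ 0.     0.     0.     1.   ]] [[395.02821834   0.         321.87399585]
 [  0.         395.02821834 243.64936744]
 [  0.           0.           1.        ]]
```

Emit:
servo_tool([
  [6, -4, -4, -2, -3.5, -2, 6],
  [6, -8, -8.5, -2, -7, -4, 12.4],
  [6, -12, -13, -1.5, -10.5, -6, 18.7],
  [6, -16, -17.4, -1, -14, -7.8, 25],
  [6, -20, -21.7, 0, -17.8, -9.8, 31.2],
  [6, -24, -26, 1, -21.3, -11.8, 37.4],
  [6, -27, -29.5, 1.7, -24.9, -13.7, 43.7],
  [6, -30, -32.6, 2.3, -28.4, -15.7, 50],
  [6, -33, -36, 3, -32, -17.7, 56.1],
  [6, -33.8, -36.7, 3, -32, -17.7, 56.1],
])

```text
clock: 1.15
position: [0.3452, 0.2673, 0.2124]
tool_rot: [2.697, 0.105, 2.015]
force: [-0.7, -0.3, -0.4]
grip_width: 0.0598
finger_force: 0.0
```

```bash
python3 - <<'E'
from h import *
from workcell import bot
o=bot.observe();print(o['clock'],uvh(o),o['qpos'].round(2),row(o,0,P[4]+.058,.16))
f=bot.grab_frame('wrist');f['o']=o;pickle.dump(f,open('w1.pkl','wb'));cv2.imwrite('pics/w1.png',f['frame'])
E
```

```text
1.15 [-0.0171214   0.38657563  0.18582636] [-1.02  0.11 -0.03  2.4   0.85  0.45 -1.32] [-14.84, -1.66, 2.2, -8.78, -1.46, 14.38]
```

View pics/w1.png

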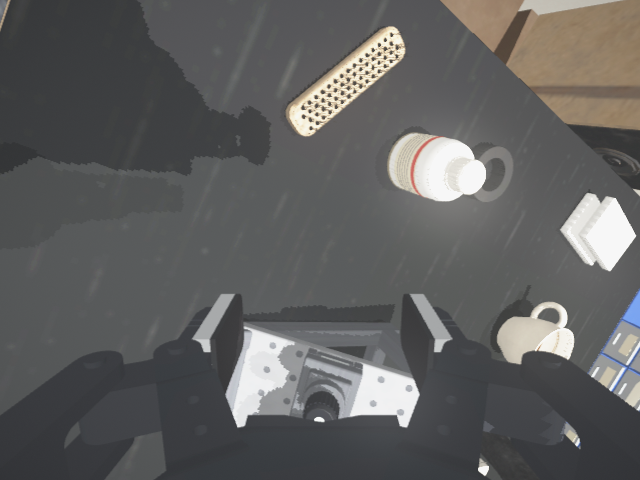

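Emit:
servo_tool([
  [6, -3, 1, 2, -3, -0.5, 5],
  [6, -6, 1.5, 3.5, -5, -1, 9],
  [6, -9, 0, 5, -7, -1.2, 12],
  [6, -12, -1, 6.5, -8.8, -1.5, 14.4],
  [6, -14.8, -1.7, 8, -8.8, -1.5, 14.4],
  [6, -14.8, -1.7, 8.2, -8.8, -1.5, 14.4],
  [6, -14.8, -1.7, 8.2, -8.8, -1.5, 14.4],
])

```text
clock: 1.9
position: [0.3745, 0.1842, 0.1305]
tool_rot: [2.791, 0.252, 1.97]
force: [0.8, -1.2, -0.4]
grip_width: 0.0599
finger_force: 0.0
```

```bash
python3 - <<'E'
from h import *
from workcell import bot
o=bot.observe();print(o['clock'],uvh(o),o['qpos'].round(2),row(o,0,P[4]+.058,.1))
f=bot.grab_frame('wrist');f['o']=o;pickle.dump(f,open('w2.pkl','wb'));cv2.imwrite('pics/w2.png',f['frame'])
# predicted knob-top pixel
R,p=cur(o);T=np.array(f['T_tool_cam'])
def px(X):
    x=T[:3,:3].T@(R.inv().apply(X-p)-T[:3,3]);q=f['mtx']@x;return (q[:2]/q[2]).round(1)
print(px(W(P,0,P[4]+.058,.06)),px(W(P,0,P[4],P[5])))
E
```

```text
1.9 [-0.05509022  0.29913169  0.11247008] [-0.09  0.46 -0.98  2.43  1.33  0.81 -1.69] [-7.2, 3.91, 1.05, -13.44, 7.89, 16.01]
[407.7 385.8] [378.4 433.5]
```

View pics/w2.png

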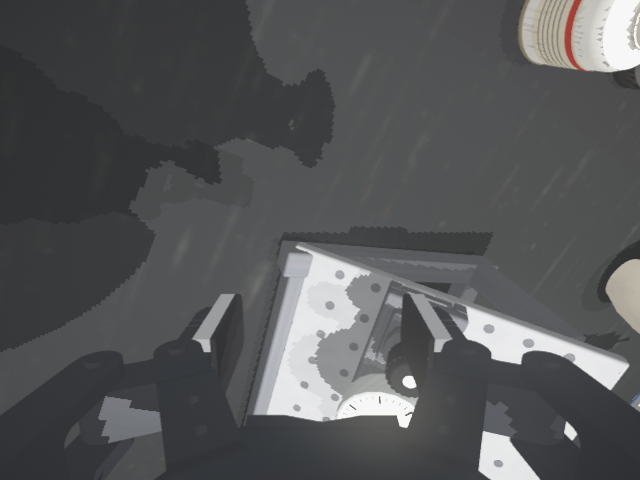

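```bash
python3 - <<'E'
from h import *
from workcell import bot
D=pickle.load(open('f0.pkl','rb'));f=D['top']
R=np.array(f['R']);t=np.array(f['t']).ravel();C=-R.T@t
for n,q,z in(('bottle',(208,247),.1),('tape',(201,214),.01),('hexkey',(400,312),.005)):
    d=R.T@np.linalg.solve(f['mtx'],[*q,1]);X=C+d*(z-C[2])/d[2];r=Ro.from_euler('z',P[2]).inv().apply(X-[P[0],P[1],0]);print(n,X.round(3),r.round(3))
o=bot.observe();print(row(o,0,.290,.06),row(o,0,.285,.046))
E
```

```text
bottle [0.509 0.358 0.1  ] [0.059 0.441 0.1  ]
tape [0.615 0.401 0.01 ] [0.171 0.459 0.01 ]
hexkey [ 0.362 -0.153  0.005] [-0.194 -0.028  0.005]
[-1.67, 6.36, 3.85, -13.64, 8.02, 15.82] [-2.0, 6.58, 5.28, -13.64, 8.02, 15.82]
```

Bottle is well clear (v=0.44). Move forward and low, beside the knob.

Emit:
servo_tool([
  [6, -0.3, 2.5, 0.5, 0, 0, 0],
  [6, -0.8, 4.5, 1.5, -3, 2, 4],
  [6, -1.2, 6.4, 2.5, -6, 4, 8],
  [6, -1.7, 6.4, 3.5, -10, 6, 12],
  [6, -1.7, 6.4, 3.8, -13.6, 8, 15.8],
  [6, -1.7, 6.4, 3.8, -13.6, 8, 15.8],
  [6, -1.7, 6.4, 3.8, -13.6, 8, 15.8],
])

```text
clock: 2.65
position: [0.4581, 0.2028, 0.1206]
tool_rot: [2.55, 0.015, 1.8]
force: [-0.7, 0.2, -1.2]
grip_width: 0.0598
finger_force: 0.0
```

```bash
python3 - <<'E'
from h import *
from workcell import bot
o=bot.observe();print(o['clock'],uvh(o),o['qpos'].round(2),row(o,0,.280,.046))
E
```

```text
2.65 [0.00928371 0.2994483  0.05523844] [ 0.33  0.93 -1.46  2.43  1.81  1.22 -2.  ] [-1.92, -0.95, 0.95, -1.08, 0.25, 1.18]
```

```bash
cat >fk.py <<'E'
import numpy as np
from scipy.spatial.transform import Rotation as Ro
def fk(q,m,sg):
    a,s,l1,l2,l3,c,e1,e2,e3=m
    E=Ro.from_euler
    R=E('z',a+sg[0]*q[0]);p=np.array([0,0,s])
    R=R*E('y',q[1])*E('z',sg[1]*q[2]);p=p+R.apply([e1,0,l1])
    R=R*E('y',q[3])*E('z',sg[2]*q[4]);p=p+R.apply([e2,0,l2])
    R=R*E('y',q[5])*E('z',sg[3]*q[6]+c);p=p+R.apply([0,0,l3])
    return R,p
E
python3 - <<'E'
from fk import *
import pickle,itertools
from scipy.optimize import least_squares
from workcell import bot
S=[([-1.297,.521,-.036,1.599,.021,1.021,-.113],[.2106,.58811,.23076],[-3.14051,0,2.79777])]
for n in('w1.pkl','w2.pkl'):
    o=pickle.load(open(n,'rb'))['o'];S.append((o['qpos'],o['position'],o['tool_rot']))
o=bot.observe();S.append((o['qpos'],o['position'],o['tool_rot']))
best=[]
for sg in itertools.product([1,-1],repeat=4):
  for a0 in(0,1.57,3.14,-1.57):
   for c0 in(0,1.57,3.14,-1.57):
    def res(m):
        r=[]
        for q,p,t in S:
            R,x=fk(q,m,sg);r+=list(x-p)+list((R.inv()*Ro.from_euler('xyz',t)).as_rotvec()*.3)
        return np.array(r)
    s=least_squares(res,[a0,.35,.42,.42,.3,c0,0,0,0]);best.append((s.cost,sg,s.x))
best.sort(key=lambda b:b[0])
for b in best[:3]:print(b[0],b[1],b[2].round(4))
pickle.dump(best[0],open('fk.pkl','wb'))
E
```

```text
0.0007565471766336688 (-1, -1, -1, -1) [-0.0841  0.344   0.5339  0.4529  0.3373 -4.7891 -0.014   0.0192  0.    ]
0.0007565471766345056 (-1, -1, -1, -1) [-0.0841  0.344   0.5339  0.4529  0.3373  1.4941 -0.014   0.0192  0.    ]
0.0007565471766693279 (-1, -1, -1, -1) [-0.0841  0.344   0.5339  0.4529  0.3373  1.4941 -0.014   0.0192  0.    ]
```

```bash
cat >ik.py <<'E'
from fk import *
from h import *
_,sg,m=pickle.load(open('fk.pkl','rb'))
lo=np.array([-2.91,-.3,-1.5,.17,-1.26,.16,-2.52]);hi=np.array([2.91,2.13,1.42,2.43,4.41,1.93,2.52])
def ik(R,p,q0,w=.005):
    def res(q):
        r,x=fk(q,m,sg);return np.r_[(x-p)*10,(r.inv()*R).as_rotvec()*3,w*(q-(lo+hi)/2)]
    s=least_squares(res,np.clip(q0,lo+.01,hi-.01),bounds=(lo,hi));r,x=fk(s.x,m,sg)
    return s.x,np.linalg.norm(x-p),np.linalg.norm((r.inv()*R).as_rotvec())
E
python3 - <<'E'
from ik import *
rng=np.random.default_rng(0)
for name,(u,v,h) in {'crankdown':(-.042,0,.07),'crankup':(.042,0,.07),'knob':(0,.239,.045),'knobend':(0,.197,.045)}.items():
  for ang in np.radians([0,45,90,135,180,225,270,315]):
    c=[]
    for i in range(12):
        q,e,a=ik(Rt(ang),W(P,u,v,h),rng.uniform(lo,hi))
        if e<.01 and a<.05:c.append((np.min(np.minimum(q-lo,hi-q)),q))
    if c:
        c.sort(key=lambda x:-x[0]);print(name,round(np.degrees(ang)),round(c[0][0],2),c[0][1].round(2))
    else:print(name,round(np.degrees(ang)),'none')
E
```

```text
crankdown 0 none
crankdown 45 none
crankdown 90 none
crankdown 135 none
crankdown 180 none
crankdown 225 none
crankdown 270 none
crankdown 315 none
crankup 0 0.08 [ 1.19  0.81 -1.33  2.35  1.81  0.51 -1.24]
crankup 45 0.05 [ 1.23  0.94 -1.45  2.35  1.77  0.65 -1.95]
crankup 90 0.0 [ 0.78  0.46 -0.6   2.37  3.62  0.16  1.6 ]
crankup 135 0.0 [ 0.78  0.46 -0.6   2.37  3.61  0.16  0.82]
crankup 180 0.0 [ 0.92  0.52 -0.84  2.37  2.67  0.16  0.97]
crankup 225 0.03 [ 0.97  0.55 -0.93  2.37  2.36  0.19  0.48]
crankup 270 0.07 [ 1.04  0.61 -1.05  2.36  2.08  0.25 -0.  ]
crankup 315 0.08 [ 1.13  0.69 -1.19  2.35  1.9   0.36 -0.58]
knob 0 none
knob 45 none
knob 90 none
knob 135 none
knob 180 none
knob 225 none
knob 270 none
knob 315 none
knobend 0 none
knobend 45 none
knobend 90 none
knobend 135 none
knobend 180 none
knobend 225 none
knobend 270 none
knobend 315 none
```

```bash
cat >fit.py <<'E'
from fk import *
import pickle,sys
from scipy.optimize import least_squares
from workcell import bot
try:S=pickle.load(open('S.pkl','rb'))
except FileNotFoundError:
    S=[([-1.297,.521,-.036,1.599,.021,1.021,-.113],[.2106,.58811,.23076],[-3.14051,0,2.79777])]
    for n in('w1.pkl','w2.pkl'):
        o=pickle.load(open(n,'rb'))['o'];S.append((o['qpos'],o['position'],o['tool_rot']))
o=bot.observe();S.append((o['qpos'],o['position'],o['tool_rot']));pickle.dump(S,open('S.pkl','wb'))
_,sg,m=pickle.load(open('fk.pkl','rb'));m=m[:9]
def F(q,k): return fk(np.array(q)+np.r_[0,k[9:14],0],k[:9],sg)
def res(k):
    r=[]
    for q,p,t in S:
        R,x=F(q,k);r+=list(x-p)+list((R.inv()*Ro.from_euler('xyz',t)).as_rotvec()*.3)
    return np.r_[r,k[9:]*1e-3,k[6:9]*1e-3]
s=least_squares(res,np.r_[m,np.zeros(5)])
print(s.x.round(4),np.abs(s.fun[:6*len(S)]).reshape(-1,6).round(4))
pickle.dump(s.x,open('fk2.pkl','wb'))
E
python3 fit.py
```

```text
[-0.0372  0.3656  0.5188  0.4458  0.3515 -4.7872 -0.0338  0.0209  0.
  0.0273  0.0495 -0.0391  0.0118 -0.023 ] [[0.0013 0.0024 0.002  0.0113 0.0102 0.0002]
 [0.007  0.0037 0.0064 0.0044 0.0049 0.0019]
 [0.0043 0.0005 0.0007 0.006  0.0002 0.0019]
 [0.0081 0.0028 0.0091 0.0087 0.0089 0.0002]]
```

```bash
python3 - <<'E'
from fk import *
import pickle
from scipy.optimize import least_squares
S=pickle.load(open('S.pkl','rb'))
E=Ro.from_euler;sg=-1
def R(q,k):return E('xyz',k[5:8])*E('z',k[0]-q[0])*E('y',q[1])*E('z',k[1]-q[2])*E('y',q[3])*E('z',k[2]-q[4])*E('y',q[5])*E('z',k[3]-q[6])
for act in([0,3],[0,1,2,3]):
    def full(z):
        k=np.zeros(8);k[3]=1.5;k[act]=z;return k
    def res(z):return np.concatenate([(R(q,full(z)).inv()*E('xyz',t)).as_rotvec() for q,p,t in S])
    s=least_squares(res,full(np.zeros(8))[act] if 0 else [0 if a!=3 else 1.5 for a in act]);print(act,s.x.round(3),s.fun.reshape(-1,3).round(4).tolist())
E
```

```text
[0, 3] [0.    1.571] [[0.002, -0.0001, -0.0006], [0.0, -0.0, 0.0002], [0.0, -0.0, 0.0002], [0.0, -0.0001, 0.0002]]
[0, 1, 2, 3] [-0.     0.     0.     1.571] [[0.002, -0.0003, -0.0006], [-0.0, -0.0001, 0.0002], [-0.0, -0.0001, 0.0002], [-0.0, -0.0001, 0.0002]]
```

```bash
cat >fit2.py <<'E'
import numpy as np,pickle
from scipy.spatial.transform import Rotation as Ro
E=Ro.from_euler
def frames(q):
    R1=E('z',-q[0]);R2=R1*E('y',q[1]);R3=R2*E('z',-q[2]);R4=R3*E('y',q[3]);R5=R4*E('z',-q[4]);R6=R5*E('y',q[5]);R7=R6*E('z',np.pi/2-q[6])
    return [Ro.identity(),R1,R2,R3,R4,R5,R6,R7]
def A(q,cols):
    F=frames(q);return np.c_[tuple(F[i].as_matrix()[:,j] for i,j in cols)]
C={'a':[(0,2),(2,2),(4,2),(6,2)],'b':[(0,2),(1,0),(2,2),(4,2),(6,2)],'c':[(0,2),(1,0),(2,2),(3,0),(4,2),(4,0),(6,2)],'d':[(0,2),(2,2),(3,0),(4,2),(4,0),(6,2)],'e':[(0,2),(2,2),(4,2),(6,2),(6,0)],'f':[(0,2),(1,0),(2,2),(4,2),(6,2),(6,0)],
'g':[(0,2),(1,1),(2,2),(3,1),(4,2),(5,1),(6,2)],'h':[(0,2),(2,2),(4,2),(6,2),(0,0),(0,1)]}
if __name__=='__main__':
    S=pickle.load(open('S.pkl','rb'))
    for k,c in C.items():
        M=np.vstack([A(q,c) for q,p,t in S]);y=np.concatenate([p for q,p,t in S]);x,*_=np.linalg.lstsq(M,y,rcond=None)
        print(k,c,x.round(4),np.abs(M@x-y).max().round(4))
E
python3 fit2.py
```

```text
a [(0, 2), (2, 2), (4, 2), (6, 2)] [0.3271 0.5379 0.3946 0.3745] 0.0609
b [(0, 2), (1, 0), (2, 2), (4, 2), (6, 2)] [0.3287 0.0089 0.5267 0.391  0.3686] 0.0607
c [(0, 2), (1, 0), (2, 2), (3, 0), (4, 2), (4, 0), (6, 2)] [ 0.4014  0.0054  0.5591 -0.0638  0.4685  0.0125  0.4304] 0.0565
d [(0, 2), (2, 2), (3, 0), (4, 2), (4, 0), (6, 2)] [ 0.4011  0.5663 -0.0637  0.471   0.0132  0.4344] 0.0566
e [(0, 2), (2, 2), (4, 2), (6, 2), (6, 0)] [0.2877 0.5628 0.4694 0.3081 0.0628] 0.0573
f [(0, 2), (1, 0), (2, 2), (4, 2), (6, 2), (6, 0)] [0.2893 0.0128 0.5471 0.4655 0.2985 0.0639] 0.0569
g [(0, 2), (1, 1), (2, 2), (3, 1), (4, 2), (5, 1), (6, 2)] [ 0.32   -0.0214  0.5295 -0.0369  0.4201 -0.0007  0.3284] 0.0003
h [(0, 2), (2, 2), (4, 2), (6, 2), (0, 0), (0, 1)] [ 0.282   0.5454  0.4616  0.2825  0.0474 -0.0562] 0.0175
```

```bash
cat >ik.py <<'E'
from fit2 import frames,A,C
from h import *
X=np.array([.32,-.0214,.5295,-.0369,.4201,-.0007,.3284])
lo=np.array([-2.91,-.3,-1.5,.17,-1.26,.16,-2.52]);hi=np.array([2.91,2.13,1.42,2.43,4.41,1.93,2.52])
def FK(q): return frames(q)[7],A(q,C['g'])@X
def ik(R,p,q0,w=.005,mg=.0):
    def res(q):
        r,x=FK(q);return np.r_[(x-p)*10,(r.inv()*R).as_rotvec()*3,w*(q-(lo+hi)/2)]
    s=least_squares(res,np.clip(q0,lo+.01,hi-.01),bounds=(lo,hi));r,x=FK(s.x)
    return s.x,np.linalg.norm(x-p),np.linalg.norm((r.inv()*R).as_rotvec())
def tilt(R,deg): # reduce tilt toward vertical about stand V axis
    return Ro.from_rotvec(np.radians(deg)*Ro.from_euler('z',P[2]).apply(V))*R
E
python3 - <<'E'
from ik import *
print(tilt(Rt(),10).apply([0,0,1]),Rt().apply([0,0,1]))
rng=np.random.default_rng(0)
for name,(u,v,h,tl) in {'crankdown':(-.042,0,.07,0),'crankdown10':(-.042,0,.07,10),'crankup':(.042,0,.07,0),'knob':(0,.239,.045,0),'knobend':(0,.197,.045,0),'kn20':(0,.197,.045,20)}.items():
  for ang in np.radians([0,90,180,270]):
    c=[]
    for i in range(12):
        q,e,a=ik(tilt(Rt(ang),tl),W(P,u,v,h),rng.uniform(lo,hi))
        c.append((e+a*.2,e,a,np.min(np.minimum(q-lo,hi-q)),q))
    c.sort(key=lambda x:x[0]);c=[d for d in c if d[0]<c[0][0]+.002];c.sort(key=lambda x:-x[3]);d=c[0];print(name,round(np.degrees(ang)),np.round(d[1:4],3),d[4].round(2))
E
```

```text
[ 0.41290315  0.09006054 -0.90631125] [ 0.5603944   0.12223066 -0.81915675]
crankdown 0 [0.004 0.012 0.   ] [ 1.32  1.06 -1.5   2.43  1.87  0.8  -1.16]
crankdown 90 [0.006 0.022 0.   ] [ 0.93  0.59 -0.8   2.43  2.75  0.27  2.52]
crankdown 180 [0.004 0.012 0.   ] [ 1.32  1.06 -1.5   2.43  1.87  0.8   1.98]
crankdown 270 [0.004 0.012 0.   ] [ 1.32  1.06 -1.5   2.43  1.87  0.8   0.41]
crankdown10 0 [0.    0.    0.077] [ 0.89  0.55 -0.85  2.35  1.66  0.24 -1.2 ]
crankdown10 90 [0. 0. 0.] [ 0.27  0.44 -0.08  2.38  4.23  0.16  0.88]
crankdown10 180 [0. 0. 0.] [ 0.27  0.44 -0.08  2.38  4.23  0.16 -0.69]
crankdown10 270 [0. 0. 0.] [ 0.79  0.51 -0.72  2.36  1.76  0.16  0.26]
crankup 0 [0.    0.    0.136] [ 1.11  0.7  -1.22  2.29  1.79  0.43 -1.26]
crankup 90 [0. 0. 0.] [ 0.49  0.42 -0.37  2.32  3.67  0.16  1.43]
crankup 180 [0. 0. 0.] [ 0.82  0.5  -0.79  2.31  2.34  0.16  1.24]
crankup 270 [0.    0.    0.053] [ 0.91  0.54 -0.91  2.3   2.08  0.21 -0.05]
knob 0 [0.012 0.04  0.   ] [ 0.53  1.01 -1.5   2.43  1.84  1.2  -1.84]
knob 90 [0.015 0.047 0.   ] [ 0.17  0.57 -0.87  2.43  2.01  0.65  2.52]
knob 180 [0.012 0.04  0.   ] [ 0.53  1.01 -1.5   2.43  1.84  1.2   1.3 ]
knob 270 [0.012 0.04  0.   ] [ 0.53  1.01 -1.5   2.43  1.84  1.2  -0.27]
knobend 0 [0.024 0.09  0.   ] [-0.7   0.49  0.42  2.43  3.59  0.29  2.52]
knobend 90 [0.017 0.053 0.   ] [ 0.25  0.54 -0.78  2.43  2.13  0.52  2.52]
knobend 180 [0.013 0.045 0.   ] [ 0.67  1.   -1.5   2.43  1.85  1.12  1.41]
knobend 270 [0.013 0.045 0.   ] [ 0.67  1.   -1.5   2.43  1.85  1.12 -0.16]
kn20 0 [0.    0.    0.134] [-0.04  0.44 -0.39  2.26  0.78  0.29 -0.89]
kn20 90 [0.    0.    0.025] [-0.4   0.43  0.06  2.27  0.06  0.19 -1.77]
kn20 180 [0.    0.    0.196] [ 0.44  0.62 -1.03  2.23  1.19  0.62  1.9 ]
kn20 270 [0.    0.    0.189] [ 0.27  0.52 -0.78  2.24  1.07  0.47  0.42]
```

```bash
cat >>ik.py <<'E'
def plan(o,u,v,h,ang,tl,n=1,g=0):
    R,p=cur(o);T=tilt(Rt(np.radians(ang)),tl)
    r=np.r_[R.inv().apply(W(P,u,v,h)-p)*100,np.degrees((R.inv()*T).as_rotvec())]
    return [[g]+(r*min(1,(i+1)/n)).round(1).tolist() for i in range(n)]
E
python3 - <<'E'
from ik import *
from workcell import bot
o=bot.observe();print(plan(o,0,.285,.11,270,20,9))
E
```

```text
[[0, -0.2, -0.1, -0.6, 1.6, 1.7, -9.8], [0, -0.3, -0.2, -1.2, 3.2, 3.4, -19.6], [0, -0.5, -0.4, -1.8, 4.8, 5.1, -29.3], [0, -0.6, -0.5, -2.4, 6.4, 6.7, -39.1], [0, -0.8, -0.6, -3.0, 8.0, 8.4, -48.9], [0, -1.0, -0.7, -3.6, 9.6, 10.1, -58.7], [0, -1.1, -0.8, -4.2, 11.2, 11.8, -68.4], [0, -1.3, -0.9, -4.8, 12.8, 13.5, -78.2], [0, -1.4, -1.1, -5.5, 14.4, 15.2, -88.0]]
```

Emit:
servo_tool([
  [0, -0.2, -0.1, -2, 1.4, 1.5, -8],
  [0, -0.3, -0.2, -4, 2.8, 3, -16],
  [0, -0.5, -0.4, -5.5, 4.2, 4.4, -24.5],
  [0, -0.6, -0.5, -5.5, 5.6, 5.8, -33],
  [0, -0.8, -0.6, -5.5, 6.9, 7.2, -41.5],
  [0, -1, -0.7, -5.5, 8.2, 8.6, -50],
  [0, -1.1, -0.8, -5.5, 9.5, 10, -58.4],
  [0, -1.3, -0.9, -5.5, 10.9, 11.5, -67],
  [0, -1.4, -1.1, -5.5, 12.2, 13, -75],
  [0, -1.4, -1.1, -5.5, 13.5, 14.3, -83],
])

```text
clock: 3.65
position: [0.4223, 0.1802, 0.16]
tool_rot: [3.098, 0.276, -3.026]
force: [0.1, -0.4, 0.3]
grip_width: 0.0002
finger_force: 0.0
```

```bash
python3 - <<'E'
from ik import *
from workcell import bot
o=bot.observe();print(o['clock'],uvh(o),o['qpos'].round(2),plan(o,0,.285,.08,270,20,1))
R,p=FK(o['qpos']);print(p-o['position'])
q=o['qpos']
for v,h in((.285,.08),(.275,.045),(.21,.045)):
    q,e,a=ik(tilt(Rt(np.radians(270)),20),W(P,0,v,h),q,w=.001);print(v,h,e,a,q.round(2))
E
```

```text
3.65 [-0.00064944  0.28504476  0.11033563] [ 0.5   0.7  -1.47  2.27  1.19  0.93 -0.  ] [[0, -1.0, 0.0, 2.8, 1.0, 1.0, -5.5]]
[-0.00012381 -0.00017183 -0.00017292]
0.285 0.08 6.398038878171269e-08 2.2160047442329235e-07 [ 0.09  0.45 -0.84  2.24  0.98  0.54  0.29]
0.275 0.045 5.1313478024267895e-08 1.875773254627877e-07 [ 0.06  0.53 -0.77  2.22  1.09  0.51  0.23]
0.21 0.045 6.67341978038462e-08 2.747702595785523e-07 [ 0.23  0.52 -0.78  2.24  1.08  0.47  0.39]
```

Emit:
servo_tool([
  [0, -0.5, 0.5, 1.4, 1, 1, -5.5],
  [0, -1, 0.5, 2.8, 1, 1, -5.5],
  [0, -1.7, 0.5, 4.6, 1, 1, -5.5],
  [0, -2.3, 0.5, 6.2, 1, 1, -5.5],
  [0, -2.3, 0.5, 6.2, 1, 1, -5.5],
])

```text
clock: 4.15
position: [0.4605, 0.1928, 0.106]
tool_rot: [3.139, 0.261, -2.932]
force: [-1.0, -0.3, 0.7]
grip_width: 0.0001
finger_force: 0.0
```

```bash
python3 - <<'E'
from ik import *
from workcell import bot
o=bot.observe();print(o['clock'],uvh(o),o['qpos'].round(2),o['force'].round(1),plan(o,0,.27,.045,270,20,1))
f=bot.grab_frame('wrist');g=bot.grab_frame('top');s=bot.grab_frame('scene')
c=lambda f:cv2.resize(f['frame'][190:300,260:400],(560,440),interpolation=2)
cv2.imwrite('pics/w3.png',f['frame'])
cv2.imwrite('pics/ts3.png',np.hstack([cv2.resize(g['frame'][200:290,260:400],(400,257),interpolation=2),cv2.resize(s['frame'][230:320,260:400],(400,257),interpolation=2)]))
E
```

```text
4.15 [0.0011487  0.28914096 0.04319796] [ 0.37  0.83 -1.32  2.2   1.33  0.96  0.04] [-1.  -0.3  0.7] [[0, 0.2, -1.9, -0.1, 0.1, -0.0, -0.3]]
```

View pics/w3.png

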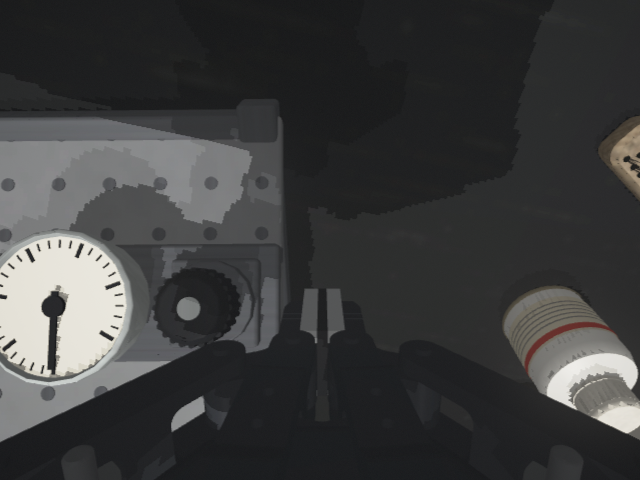

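Emit:
servo_tool([
  [0, 0, -1, 0, 0, 0, 0],
  [0, 0, -1.8, 0, 0, 0, 0],
  [0, 0, -2.4, 0, 0, 0, 0],
  [0, 0, -3, 0, 0, 0, 0],
  [0, 0, -3.6, 0, 0, 0, 0],
  [0, 0, -4.2, 0, 0, 0, 0],
  [0, 0, -4.7, 0, 0, 0, 0],
  [0, 0, -5.2, 0, 0, 0, 0],
  [0, 0, -5.2, 0, 0, 0, 0],
])

```text
clock: 5.2
position: [0.472, 0.1412, 0.1083]
tool_rot: [3.136, 0.266, -2.935]
force: [-0.9, 6.0, 1.2]
grip_width: 0.0001
finger_force: 2.9
```

```bash
cat >dial.py <<'E'
from ik import *
def read(f,o,h=.046,vmin=.09,vmax=.22,step=.0005):
    """wrist frame -> rectified plate-plane view; returns dial centre (u,v) and needle angle/10 = mm"""
    R,p=cur(o);T=np.array(f['T_tool_cam']);K=np.array(f['mtx'])
    us=np.arange(-.05,.0501,step);vs=np.arange(vmax,vmin,-step) # rows: u from top(+)..., cols: v decreasing to right
    g=np.array([[W(P,u,v,h) for v in vs] for u in us[::-1]]).reshape(-1,3)
    if 'T_tool_cam' in f: c=(R.inv().apply(g-p)-T[:3,3])@T[:3,:3]
    q=c@K.T;q=(q[:,:2]/q[:,2:]).reshape(len(us),len(vs),2).astype(np.float32)
    im=cv2.remap(f['frame'],q[...,0],q[...,1],1)
    m=(im.min(2)>125).astype(np.uint8);gray=im.max(2)
    m=cv2.morphologyEx(m,cv2.MORPH_OPEN,np.ones((9,9),np.uint8));m=cv2.morphologyEx(m,cv2.MORPH_CLOSE,np.ones((15,15),np.uint8))
    best=None
    for ct in cv2.findContours(m,0,2)[0]:
        (x,y),r=cv2.minEnclosingCircle(ct);a=cv2.contourArea(ct)
        if 22<r*step*1e3<40 and a>.6*np.pi*r*r and(best is None or a>best[3]):best=(x,y,r,a)
    if best is None:return None,im
    x,y,r,_=best
    yy,xx=np.mgrid[:im.shape[0],:im.shape[1]];d=np.hypot(xx-x,yy-y)*step*1e3
    s=(d>7)&(d<18)&(gray<90)
    if s.sum()<10: return None,im
    ang=np.degrees(np.arctan2((xx[s]-x).mean(),-(yy[s]-y).mean()))%360
    return dict(u=round(us[::-1][int(y)],4),v=round(vs[int(x)],4),r=round(r*step*1e3,1),n=int(s.sum()),mm=round(ang/10,2)),im
E
cat >look.py <<'E'
from dial import *
from workcell import bot
import sys
o=bot.observe();f=bot.grab_frame('wrist');d,im=read(f,o)
cv2.imwrite(f'pics/{sys.argv[1]}.png',np.hstack([cv2.resize(f['frame'],(533,400)),cv2.resize(im,None,fx=1,fy=1)[:400] if 0 else cv2.copyMakeBorder(im,0,400-im.shape[0],0,0,0)])[:, :800])
print(o['clock'],uvh(o).round(4),o['force'].round(1),o['qpos'].round(2),d)
E
python3 look.py w4
```

```text
5.2 [0.0027 0.2364 0.0449] [-0.9  6.   1.2] [ 0.51  0.82 -1.34  2.22  1.33  0.92  0.15] None
```

View pics/w4.png

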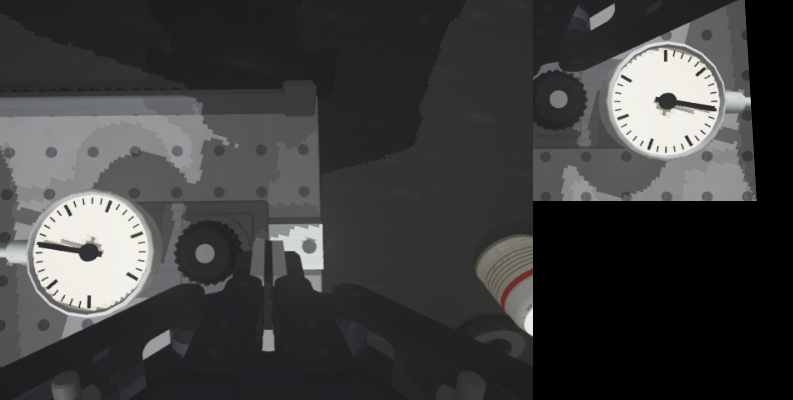

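Emit:
servo_tool([
  [0, 0, -0.2, 0, 0, 0, 0],
  [0, 0, -0.4, 0, 0, 0, 0],
  [0, 0, -0.55, 0, 0, 0, 0],
  [0, 0, -0.55, 0, 0, 0, 0],
  [0, 0, -0.55, 0, 0, 0, 0],
])

```text
clock: 5.75
position: [0.473, 0.1365, 0.1084]
tool_rot: [3.135, 0.266, -2.934]
force: [-0.5, 6.8, 0.8]
grip_width: -0.0
finger_force: 4.0
```

```bash
sed -i "s/m=cv2.morphologyEx(m,cv2.MORPH_OPEN,np.ones((9,9),np.uint8));m=cv2.morphologyEx(m,cv2.MORPH_CLOSE,np.ones((15,15),np.uint8))/m=cv2.morphologyEx(m,3,np.ones((13,13),np.uint8));m=cv2.morphologyEx(m,2,cv2.getStructuringElement(2,(75,75)))/" dial.py; python3 look.py w5
```

```text
5.75 [0.0027 0.2315 0.045 ] [-0.5  6.8  0.8] [ 0.52  0.82 -1.34  2.22  1.33  0.92  0.16] {'u': np.float64(-0.0305), 'v': np.float64(0.1335), 'r': 29.6, 'n': 126, 'mm': np.float64(34.57)}
```

```bash
python3 - <<'E'
s=open('dial.py').read()
a=s.index("    m=(im.min");b=s.index("    yy,xx=")
s=s[:a]+'''    gray=im.max(2)
    hc=cv2.HoughCircles(cv2.medianBlur(gray,5),cv2.HOUGH_GRADIENT,1,5,param1=120,param2=15,minRadius=50,maxRadius=62)
    if hc is None:return None,im
    c=[k for k in hc[0] if abs(us[::-1][int(k[1])])<.01]
    if not c:return None,im
    x,y,r=c[0]
'''+s[b:]
open('dial.py','w').write(s)
E
python3 look.py w5b
```

```text
5.8 [0.0027 0.2315 0.045 ] [-0.8  7.9  0.8] [ 0.52  0.82 -1.34  2.22  1.33  0.92  0.16] {'u': np.float64(-0.0005), 'v': np.float64(0.1495), 'r': np.float32(26.9), 'n': 113, 'mm': np.float64(14.2)}
```

View pics/w5b.png

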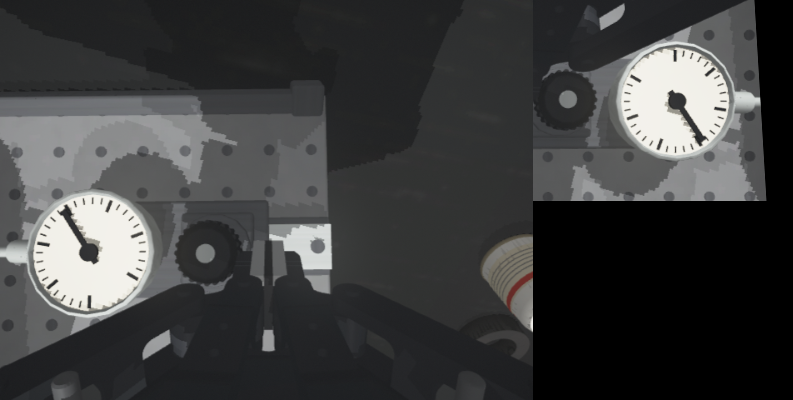

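Emit:
servo_tool([
  [0, 0, 1, 0, 0, 0, 0],
  [0, 0, 1.5, 0, 0, 0, 0],
  [0, 0, 1.5, -3, 0, 0, 0],
  [0, 0, 1.5, -6, 0, 0, 0],
  [0, 0, 1.5, -9, 0, 0, 0],
])

```text
clock: 6.35
position: [0.446, 0.1459, 0.1953]
tool_rot: [3.136, 0.263, -2.934]
force: [0.8, -0.2, 0.7]
grip_width: -0.0
finger_force: 0.0
```

```bash
cat look.py > /dev/null; python3 look.py w6; python3 - <<'E'
from ik import *
from workcell import bot
o=bot.observe();q0=o['qpos']
for tl in(10,12,15):
  q=q0
  for u,v,h in((-.03,.1,.14),(-.04,-.014,.13),(-.04,-.014,.069),(0,.042,.069),(.042,0,.069),(0,-.042,.069),(-.042,0,.069)):
    q,e,a=ik(tilt(Rt(np.radians(270)),tl),W(P,u,v,h),q,w=.0005);print(tl,u,v,h,round(e,4),round(a,3),q.round(2))
print(plan(o,-.04,.1,.14,270,20,3,5),plan(o,-.04,-.014,.13,270,15,6,5))
E
```

```text
6.35 [0.0326 0.2465 0.1302] [ 0.8 -0.2  0.7] [ 0.62  0.61 -1.47  2.2   1.02  0.9   0.34] {'u': np.float64(0.001), 'v': np.float64(0.15), 'r': np.float32(28.5), 'n': 17, 'mm': np.float64(14.34)}
10 -0.03 0.1 0.14 0.0043 0.016 [ 1.13  0.56 -1.5   2.43  1.31  0.58  0.44]
10 -0.04 -0.014 0.13 0.0 0.0 [ 1.22  0.5  -1.15  2.35  1.11  0.31  0.97]
10 -0.04 -0.014 0.069 0.0 0.0 [ 0.83  0.53 -0.74  2.33  1.62  0.16  0.43]
10 0 0.042 0.069 0.0 0.0 [ 0.6   0.45 -0.66  2.32  1.42  0.16  0.45]
10 0.042 0 0.069 0.0 0.0 [ 0.91  0.56 -1.    2.18  1.1   0.38  0.89]
10 0 -0.042 0.069 0.0 0.0 [ 1.    0.6  -0.95  2.21  1.16  0.31  0.94]
10 -0.042 0 0.069 0.0 0.0 [ 0.78  0.52 -0.72  2.36  1.77  0.16  0.24]
12 -0.03 0.1 0.14 0.0 0.0 [ 0.99  0.39 -1.25  2.43  1.17  0.38  0.56]
12 -0.04 -0.014 0.13 0.0 0.0 [ 1.24  0.53 -1.22  2.33  1.07  0.4   1.  ]
12 -0.04 -0.014 0.069 0.0 0.0 [ 0.78  0.51 -0.69  2.31  1.3   0.16  0.73]
12 0 0.042 0.069 0.0 0.0 [ 0.65  0.47 -0.74  2.29  1.19  0.23  0.68]
12 0.042 0 0.069 0.0 0.0 [ 0.93  0.59 -1.05  2.15  1.06  0.46  0.93]
12 0 -0.042 0.069 0.0 0.0 [ 1.03  0.62 -1.01  2.19 
[... 229 characters left out ...]
3]
15 -0.04 -0.014 0.069 0.0 0.0 [ 0.89  0.56 -0.86  2.27  1.14  0.32  0.89]
15 0 0.042 0.069 0.0 0.0 [ 0.76  0.52 -0.9   2.25  1.08  0.37  0.8 ]
15 0.042 0 0.069 0.0 0.0 [ 0.94  0.63 -1.1   2.11  1.01  0.56  0.98]
15 0 -0.042 0.069 0.0 0.0 [ 1.04  0.65 -1.07  2.15  1.05  0.51  1.04]
15 -0.042 0 0.069 0.0 0.0 [ 0.82  0.54 -0.8   2.3   1.16  0.28  0.83]
[[5, 2.4, -4.9, 0.6, 0.1, 0.1, -0.1], [5, 4.8, -9.9, 1.2, 0.1, 0.2, -0.2], [5, 7.2, -14.8, 1.8, 0.2, 0.4, -0.3]] [[5, 1.1, -4.4, 0.5, 0.0, -0.8, -0.1], [5, 2.3, -8.7, 0.9, 0.0, -1.5, -0.1], [5, 3.4, -13.1, 1.4, 0.1, -2.3, -0.2], [5, 4.6, -17.5, 1.8, 0.1, -3.1, -0.2], [5, 5.7, -21.8, 2.3, 0.1, -3.9, -0.3], [5, 6.8, -26.2, 2.8, 0.1, -4.6, -0.3]]
```

Emit:
servo_tool([
  [5, 1.1, -4.4, 0.5, 0, -0.8, -0.1],
  [5, 2.3, -8.7, 0.9, 0, -1.5, -0.1],
  [5, 3.4, -13.1, 1.4, 0.1, -2.3, -0.2],
  [5, 4.6, -17.5, 1.8, 0.1, -3.1, -0.2],
  [5, 5.7, -21.8, 2.3, 0.1, -3.9, -0.3],
  [5, 6.8, -26.2, 2.8, 0.1, -4.6, -0.3],
  [5, 6.8, -26.2, 2.8, 0.1, -4.6, -0.3],
  [5, 6.8, -26.2, 2.8, 0.1, -4.6, -0.3],
])

```text
clock: 7.2
position: [0.4436, -0.1234, 0.1487]
tool_rot: [3.14, 0.345, -2.932]
force: [-0.3, 0.5, 0.2]
grip_width: 0.0499
finger_force: 0.0
```

```bash
python3 - <<'E'
from dial import *
from workcell import bot
o=bot.observe();print(o['clock'],uvh(o),o['qpos'].round(2),plan(o,-.04,-.014,.069,270,15,1,5))
f=bot.grab_frame('wrist');t=bot.grab_frame('top');s=bot.grab_frame('scene')
pickle.dump((o,f,t,s),open('c1.pkl','wb'))
R,p=cur(o);T=np.array(f['T_tool_cam'])
def px(X):
    x=T[:3,:3].T@(R.inv().apply(X-p)-T[:3,3]);q=f['mtx']@x;return q[:2]/q[2]
im=f['frame'].copy()
for X in(W(P,0,0,.068),W(P,.042*np.cos(P[3]),.042*np.sin(P[3]),.102)):cv2.circle(im,tuple(px(X).astype(int).tolist()),4,(0,0,255),1)
im=cv2.resize(im,(480,360))
r=cv2.resize(t['frame'][190:300,270:430],(320,220),interpolation=2);r2=cv2.resize(s['frame'][230:330,260:405],(320,140*320//203),interpolation=2)
b=np.zeros((480,800,3),np.uint8);b[:360,:480]=im;b[:220,480:]=r;b[230:230+r2.shape[0],480:]=r2
cv2.imwrite('pics/c1.png',b)
E
```

```text
7.2 [-0.04307543 -0.01616441  0.12621862] [ 1.31  0.72 -1.43  2.29  1.17  0.68  0.9 ] [[5, -1.8, 0.2, 5.4, 0.0, -0.2, -0.3]]
```

View pics/c1.png

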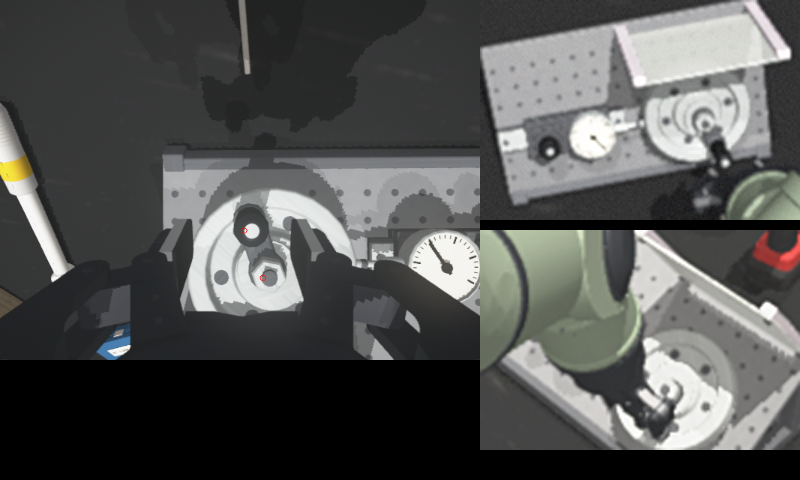

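Emit:
servo_tool([
  [5, -0.6, 0.4, 1.8, 0, 0, 0],
  [5, -1.2, 0.6, 3.6, 0, 0, 0],
  [5, -1.8, 0.6, 5.4, 0, 0, 0],
  [5, -1.8, 0.6, 5.4, 0, 0, 0],
  [1.5, -1.8, 0.6, 5.4, 0, 0, 0],
  [1.5, -1.8, 0.6, 5.4, 0, 0, 0],
  [1.5, -1.8, 0.6, 5.4, 0, 0, 0],
  [1.5, -1.8, 0.6, 5.4, 0, 0, 0],
], force=25)

```text
clock: 8.15
position: [0.4768, -0.1093, 0.1048]
tool_rot: [3.141, 0.346, -2.929]
force: [-3.7, 0.5, 6.8]
grip_width: 0.0209
finger_force: 25.7
```

```bash
python3 - <<'E'
import numpy as np
P=np.load('p.npy');P[0]-=.004*np.sin(P[2]);P[1]+=.004*np.cos(P[2]);P[4]-=.004;np.save('p.npy',P)
E
cat >crank.py <<'E'
from dial import *
from workcell import bot
import sys,json
o=bot.observe();f=bot.grab_frame('wrist');d,im=read(f,o,vmin=.07,vmax=.2)
u,v,h=uvh(o);phi=np.degrees(np.arctan2(v,u))%360
print(round(o['clock'],2),'uvh',uvh(o).round(4),'phi',phi.round(1),'rad',round(np.hypot(u,v)*1e3,1),o['force'].round(1),o['grip_width'],o['qpos'].round(2),d and (float(d['u']),float(d['v']),d['n'],float(d['mm'])))
a0,a1,n,tl=map(float,sys.argv[1:5])
R,p=cur(o);rows=[]
for i in range(1,int(n)+1):
    a=np.radians(phi+(a0-phi if a0>=0 else 0)+(a1)*i/n);r=.042
    T=tilt(Rt(np.radians(270)),tl)
    rows.append([1.5]+np.r_[R.inv().apply(W(P,r*np.cos(a),r*np.sin(a),.069)-p)*100,np.degrees((R.inv()*T).as_rotvec())].round(1).tolist())
print(rows)
cv2.imwrite('pics/d_%d.png'%(o['clock']*100),im)
E
python3 crank.py -1 -100 10 15
```

```text
8.15 uvh [-0.0392 -0.0135  0.07  ] phi 198.9 rad 41.5 [-3.7  0.5  6.8] 0.020851548959188036 [ 1.14  0.79 -1.29  2.26  1.35  0.66  0.73] (-0.0005, 0.1385, 2445, 27.1)
[[1.5, 0.2, 0.7, 0.2, -0.0, -0.2, -0.1], [1.5, 0.2, 1.4, 0.2, -0.0, -0.2, -0.1], [1.5, 0.2, 2.2, 0.1, -0.0, -0.2, -0.1], [1.5, -0.0, 2.9, 0.1, -0.0, -0.2, -0.1], [1.5, -0.3, 3.5, 0.0, -0.0, -0.2, -0.1], [1.5, -0.7, 4.1, -0.1, -0.0, -0.2, -0.1], [1.5, -1.3, 4.6, -0.2, -0.0, -0.2, -0.1], [1.5, -1.8, 5.0, -0.4, -0.0, -0.2, -0.1], [1.5, -2.5, 5.3, -0.6, -0.0, -0.2, -0.1], [1.5, -3.2, 5.5, -0.8, -0.0, -0.2, -0.1]]
```

Emit:
servo_tool([
  [1.5, 0.2, 0.7, 0.1, 0, 0, 0],
  [1.5, 0.2, 1.4, 0.1, 0, 0, 0],
  [1.5, 0.1, 2.2, 0, 0, 0, 0],
  [1.5, -0.1, 2.9, 0, 0, 0, 0],
  [1.5, -0.4, 3.5, -0.1, 0, 0, 0],
  [1.5, -0.8, 4.1, -0.2, 0, 0, 0],
  [1.5, -1.3, 4.6, -0.3, 0, 0, 0],
  [1.5, -1.8, 5, -0.5, 0, 0, 0],
  [1.5, -2.5, 5.3, -0.7, 0, 0, 0],
  [1.5, -3.2, 5.5, -0.9, 0, 0, 0],
])

```text
clock: 9.2
position: [0.4912, -0.0503, 0.1237]
tool_rot: [-3.141, 0.344, -2.929]
force: [-3.5, -6.9, 0.9]
grip_width: 0.0208
finger_force: 25.7
```

```bash
python3 crank.py -1 -100 10 13
```

```text
9.2 uvh [-0.0066  0.0411  0.0701] phi 99.1 rad 41.6 [-3.5 -6.9  0.9] 0.02083782801026339 [ 1.01  0.76 -1.32  2.26  1.32  0.71  0.61] None
[[1.5, -0.7, 0.1, -0.1, -0.1, -2.3, -0.1], [1.5, -1.4, 0.0, -0.3, -0.1, -2.3, -0.1], [1.5, -2.1, -0.2, -0.5, -0.1, -2.3, -0.1], [1.5, -2.7, -0.5, -0.6, -0.1, -2.3, -0.1], [1.5, -3.3, -0.9, -0.8, -0.1, -2.3, -0.1], [1.5, -3.8, -1.5, -0.9, -0.1, -2.3, -0.1], [1.5, -4.2, -2.1, -1.0, -0.1, -2.3, -0.1], [1.5, -4.5, -2.7, -1.1, -0.1, -2.3, -0.1], [1.5, -4.7, -3.4, -1.2, -0.1, -2.3, -0.1], [1.5, -4.7, -4.2, -1.2, -0.1, -2.3, -0.1]]
```

```bash
cat >dial2.py <<'E'
from ik import *
def needle(f,o,h=.047,v0=.1445,u0=0.):
    """dark angular profile about a known centre; recentres on the white disc first"""
    K=np.array(f['mtx'])
    def pix(X):
        if 'T_tool_cam' in f:
            R,p=cur(o);T=np.array(f['T_tool_cam']);c=(R.inv().apply(X-p)-T[:3,3])@T[:3,:3]
        else: c=X@np.array(f['R']).T+np.array(f['t']).ravel()
        q=c@K.T;return (q[:,:2]/q[:,2:]).astype(np.float32)
    def samp(du,dv):
        X=Ro.from_euler('z',P[2]).apply(np.array([0,0,.07])+np.outer(du.ravel(),U)+np.outer(dv.ravel(),V)+h*N)+[P[0],P[1],0]
        q=pix(X);im=cv2.remap(f['frame'].max(2),q[:,0],q[:,1],1,borderValue=0).reshape(du.shape).astype(float)
        inside=((q[:,0]>0)&(q[:,0]<639)&(q[:,1]>0)&(q[:,1]<479)).reshape(du.shape);return im,inside
    # centre: maximise mean(inside ring 21-26mm bright) - outside ring (30-33)
    th=np.radians(np.arange(0,360,3));best=None
    def disc(u,v):
        a=samp(*[np.add.outer(np.array([.012,.019,.024,.026]),0*th)*g+c for g,c in((np.cos(th),u),(np.sin(th),v))])
        b=samp(*[np.add.outer(np.array([.0315,.033]),0*th)*g+c for g,c in((np.cos(th),u),(np.sin(th),v))])
        return np.where(a[1],a[0],np.nan),np.where(b[1],b[0],np.nan)
    for du in np.arange(-.006,.0061,.001):
        for dv in np.arange(-.006,.0061,.001):
            a,b=disc(u0+du,v0+dv)
            s=np.nanmedian(a)*0+np.nanmean(np.clip(a,0,180))-np.nanmean(np.clip(b,0,180))
            if best is None or s>best[0]:best=(s,u0+du,v0+dv)
    s,u,v=best
    th=np.radians(np.arange(0,360,2));r=np.arange(.009,.0175,.0005)
    im,ins=samp(u+np.outer(r,np.cos(th)),v-np.outer(r,np.sin(th)))
    vis=ins.mean();prof=np.where(ins,im,im[ins].max() if ins.any() else 0).mean(0);w=np.clip(np.percentile(prof,60)-prof,0,None)
    w=np.convolve(np.r_[w[-8:],w,w[:8]],np.ones(9)/9,'same')[8:-8];k=int(w.argmax())
    idx=np.arange(k-8,k+9);ww=w[idx%180]**2;ang=(2*(idx*ww).sum()/ww.sum())%360
    return dict(mm=round(ang/10,2),score=round(s),u=round(u,4),v=round(v,4),vis=round(vis,2),contrast=round(w.max()),bright=round(np.percentile(prof,80)))
E
python3 - <<'E'
from dial2 import *
from workcell import bot
o,f,t,s=pickle.load(open('c1.pkl','rb'))
for g in(f,t,s):print(needle(g,o))
o=bot.observe()
for n in('wrist','top','scene'):print(n,needle(bot.grab_frame(n),o))
E
```

```text
{'mm': np.float64(13.89), 'score': 71, 'u': np.float64(-0.005), 'v': np.float64(0.1415), 'vis': np.float64(1.0), 'contrast': 111, 'bright': 245}
{'mm': np.float64(13.2), 'score': 33, 'u': np.float64(-0.002), 'v': np.float64(0.1445), 'vis': np.float64(1.0), 'contrast': 28, 'bright': 254}
{'mm': np.float64(21.4), 'score': 1, 'u': np.float64(-0.006), 'v': np.float64(0.1475), 'vis': np.float64(1.0), 'contrast': 6, 'bright': 122}
wrist {'mm': np.float64(5.26), 'score': 65, 'u': np.float64(-0.001), 'v': np.float64(0.1415), 'vis': np.float64(1.0), 'contrast': 108, 'bright': 246}
top {'mm': np.float64(5.68), 'score': 30, 'u': np.float64(-0.002), 'v': np.float64(0.1445), 'vis': np.float64(1.0), 'contrast': 22, 'bright': 254}
scene {'mm': np.float64(8.3), 'score': 24, 'u': np.float64(-0.005), 'v': np.float64(0.1385), 'vis': np.float64(1.0), 'contrast': 200, 'bright': 248}
```

Emit:
servo_tool([
  [1.5, -0.7, 0.1, -0.1, 0, -0.5, 0],
  [1.5, -1.4, 0, -0.3, 0, -1, 0],
  [1.5, -2.1, -0.2, -0.5, 0, -1.5, 0],
  [1.5, -2.7, -0.5, -0.6, 0, -2, 0],
  [1.5, -2.7, -0.5, -0.6, 0, -2, 0],
])

```text
clock: 9.9
position: [0.5157, -0.0497, 0.1391]
tool_rot: [3.141, 0.381, -2.929]
force: [-12.5, -3.4, 23.8]
grip_width: 0.0206
finger_force: 28.8
```

```bash
cat >>dial2.py <<'E'
if __name__=='__main__':
    from workcell import bot
    o=bot.observe()
    for n in('wrist','top'):
        d=needle(bot.grab_frame(n),o);print(n,{k:float(x) for k,x in d.items()})
E
python3 dial2.py; python3 crank.py -1 -25 3 13
```

```text
wrist {'mm': 4.05, 'score': 66.0, 'u': -0.001, 'v': 0.1415, 'vis': 1.0, 'contrast': 121.0, 'bright': 241.0}
top {'mm': 3.83, 'score': 36.0, 'u': -0.003, 'v': 0.1425, 'vis': 1.0, 'contrast': 27.0, 'bright': 254.0}
10.0 uvh [0.0219 0.0364 0.069 ] phi 58.9 rad 42.5 [-13.4  -2.9  23.7] 0.020554670584946838 [ 1.02  0.75 -1.34  2.22  1.31  0.7   0.63] (0.0005, 0.143, 90, 4.55)
[[1.5, -0.5, -0.4, -0.1, -0.0, -0.2, -0.1], [1.5, -0.9, -0.8, -0.2, -0.0, -0.2, -0.1], [1.5, -1.3, -1.3, -0.3, -0.0, -0.2, -0.1]]
```

Emit:
servo_tool([
  [1.5, -0.5, -0.4, -0.2, 0, 1, 0],
  [1.5, -0.9, -0.8, -0.4, 0, 2, 0],
  [1.5, -0.9, -0.8, -0.4, 0, 2, 0],
])

```text
clock: 10.35
position: [0.525, -0.0564, 0.1458]
tool_rot: [3.14, 0.346, -2.93]
force: [7.2, -1.1, -3.6]
grip_width: 0.0212
finger_force: 27.3
```

```bash
python3 dial2.py; python3 crank.py -1 100 10 15
```

```text
wrist {'mm': 4.69, 'score': 61.0, 'u': 0.0, 'v': 0.1415, 'vis': 1.0, 'contrast': 125.0, 'bright': 239.0}
top {'mm': 4.12, 'score': 36.0, 'u': -0.003, 'v': 0.1425, 'vis': 1.0, 'contrast': 30.0, 'bright': 255.0}
10.45 uvh [0.032  0.028  0.0701] phi 41.2 rad 42.5 [ 7.9 -0.4 -6.6] 0.02057387296611241 [ 1.01  0.76 -1.35  2.16  1.22  0.75  0.73] (0.0, 0.1445, 98, 5.18)
[[1.5, 0.5, 0.5, 0.3, 0.0, -0.1, -0.1], [1.5, 1.1, 0.9, 0.4, 0.0, -0.1, -0.1], [1.5, 1.8, 1.2, 0.6, 0.0, -0.1, -0.1], [1.5, 2.4, 1.3, 0.8, 0.0, -0.1, -0.1], [1.5, 3.1, 1.4, 1.0, 0.0, -0.1, -0.1], [1.5, 3.9, 1.3, 1.2, 0.0, -0.1, -0.1], [1.5, 4.5, 1.1, 1.3, 0.0, -0.1, -0.1], [1.5, 5.2, 0.8, 1.5, 0.0, -0.1, -0.1], [1.5, 5.7, 0.3, 1.7, 0.0, -0.1, -0.1], [1.5, 6.2, -0.2, 1.8, 0.0, -0.1, -0.1]]
```

Emit:
servo_tool([
  [1.5, 0.5, 0.5, 0.1, 0, 0, 0],
  [1.5, 1.1, 0.9, 0.3, 0, 0, 0],
  [1.5, 1.8, 1.2, 0.5, 0, 0, 0],
  [1.5, 2.4, 1.3, 0.7, 0, 0, 0],
  [1.5, 3.1, 1.4, 0.9, 0, 0, 0],
  [1.5, 3.9, 1.3, 1.1, 0, 0, 0],
  [1.5, 4.5, 1.1, 1.2, 0, 0, 0],
  [1.5, 5.2, 0.8, 1.4, 0, 0, 0],
  [1.5, 5.7, 0.3, 1.6, 0, 0, 0],
  [1.5, 6.2, -0.2, 1.7, 0, 0, 0],
])

```text
clock: 11.5
position: [0.4743, -0.0692, 0.1092]
tool_rot: [3.141, 0.348, -2.929]
force: [13.6, 0.4, -1.5]
grip_width: 0.0206
finger_force: 27.6
```

```bash
python3 dial2.py; python3 crank.py -1 100 10 15
```

```text
wrist {'mm': 7.8, 'score': 69.0, 'u': -0.004, 'v': 0.1435, 'vis': 1.0, 'contrast': 108.0, 'bright': 246.0}
top {'mm': 8.97, 'score': 30.0, 'u': -0.001, 'v': 0.1455, 'vis': 1.0, 'contrast': 41.0, 'bright': 254.0}
11.6 uvh [-0.0324  0.0253  0.07  ] phi 142.0 rad 41.1 [ 7.7 -5.6 -4.2] 0.020740388799226447 [ 1.06  0.77 -1.3   2.3   1.38  0.67  0.59] (-0.0015, 0.141, 386, 3.85)
[[1.5, 0.4, -0.6, 0.2, -0.1, -0.1, -0.2], [1.5, 0.7, -1.2, 0.3, -0.1, -0.1, -0.2], [1.5, 0.9, -1.9, 0.3, -0.1, -0.1, -0.2], [1.5, 0.9, -2.7, 0.4, -0.1, -0.1, -0.2], [1.5, 0.8, -3.4, 0.3, -0.1, -0.1, -0.2], [1.5, 0.6, -4.1, 0.3, -0.1, -0.1, -0.2], [1.5, 0.3, -4.8, 0.2, -0.1, -0.1, -0.2], [1.5, -0.2, -5.3, 0.1, -0.1, -0.1, -0.2], [1.5, -0.7, -5.8, -0.1, -0.1, -0.1, -0.2], [1.5, -1.3, -6.2, -0.2, -0.1, -0.1, -0.2]]
```

Emit:
servo_tool([
  [1.5, 0.4, -0.6, 0.1, 0, 0, 0],
  [1.5, 0.7, -1.2, 0.2, 0, 0, 0],
  [1.5, 0.9, -1.9, 0.2, 0, 0, 0],
  [1.5, 0.9, -2.7, 0.3, 0, 0, 0],
  [1.5, 0.8, -3.4, 0.2, 0, 0, 0],
  [1.5, 0.6, -4.1, 0.2, 0, 0, 0],
  [1.5, 0.3, -4.8, 0.1, 0, 0, 0],
  [1.5, -0.2, -5.3, 0, 0, 0, 0],
  [1.5, -0.7, -5.8, -0.2, 0, 0, 0],
  [1.5, -1.3, -6.2, -0.3, 0, 0, 0],
])

```text
clock: 12.65
position: [0.4961, -0.1281, 0.115]
tool_rot: [3.141, 0.343, -2.93]
force: [-12.6, -2.9, 6.0]
grip_width: 0.0205
finger_force: 29.0
```

```bash
python3 dial2.py; python3 crank.py -1 35 4 15
```

```text
12.7 uvh [-0.0198 -0.0368  0.0698] phi 241.7 rad 41.8 [-10.1  -6.8  11.5] 0.02045456193389629 [ 1.16  0.8  -1.29  2.2   1.27  0.69  0.86] None
[[1.5, -0.6, -0.3, -0.1, -0.1, -0.3, -0.2], [1.5, -1.2, -0.4, -0.2, -0.1, -0.3, -0.2], [1.5, -1.8, -0.5, -0.4, -0.1, -0.3, -0.2], [1.5, -2.4, -0.5, -0.6, -0.1, -0.3, -0.2]]dial2.py:23: RuntimeWarning: All-NaN slice encountered
  s=np.nanmedian(a)*0+np.nanmean(np.clip(a,0,180))-np.nanmean(np.clip(b,0,180))
dial2.py:23: RuntimeWarning: Mean of empty slice
  s=np.nanmedian(a)*0+np.nanmean(np.clip(a,0,180))-np.nanmean(np.clip(b,0,180))
dial2.py:30: RuntimeWarning: invalid value encountered in scalar divide
  idx=np.arange(k-8,k+9);ww=w[idx%180]**2;ang=(2*(idx*ww).sum()/ww.sum())%360
Traceback (most recent call last):
  File "dial2.py", line 36, in <module>
    d=needle(bot.grab_frame(n),o);print(n,{k:float(x) for k,x in d.items()})
  File "dial2.py", line 31, in needle
    return dict(mm=round(ang/10,2),score=round(s),u=round(u,4),v=round(v,4),vis=round(vis,2),contrast=round(w.max()),bright=round(np.percentile(prof,80)))
                                         ~~~~~^^^
ValueError: cannot convert float NaN to integer
```

```bash
sed -i "s/for n in('wrist','top')/for n in('top','top','scene')/" dial2.py; python3 dial2.py
```

```text
top {'mm': 14.79, 'score': 31.0, 'u': -0.002, 'v': 0.1445, 'vis': 1.0, 'contrast': 25.0, 'bright': 254.0}
top {'mm': 14.79, 'score': 31.0, 'u': -0.002, 'v': 0.1445, 'vis': 1.0, 'contrast': 26.0, 'bright': 254.0}
scene {'mm': 7.57, 'score': 6.0, 'u': -0.006, 'v': 0.1465, 'vis': 1.0, 'contrast': 59.0, 'bright': 184.0}
```

Emit:
servo_tool([
  [1.5, -0.6, -0.3, -0.1, 0, 0, 0],
  [1.5, -1.2, -0.4, -0.2, 0, 0, 0],
  [1.5, -1.8, -0.5, -0.4, 0, 0, 0],
  [1.5, -2.4, -0.5, -0.6, 0, 0, 0],
  [1.5, -2.4, -0.5, -0.6, 0, 0, 0],
])

```text
clock: 13.4
position: [0.519, -0.1294, 0.1303]
tool_rot: [-3.14, 0.345, -2.93]
force: [-10.6, -10.9, 21.3]
grip_width: 0.021
finger_force: 30.1
```

```bash
python3 dial2.py; python3 crank.py -1 -35 4 15
```

```text
top {'mm': 13.59, 'score': 31.0, 'u': -0.002, 'v': 0.1445, 'vis': 1.0, 'contrast': 32.0, 'bright': 254.0}
top {'mm': 13.59, 'score': 31.0, 'u': -0.002, 'v': 0.1445, 'vis': 1.0, 'contrast': 33.0, 'bright': 254.0}
scene {'mm': 2.78, 'score': 15.0, 'u': -0.006, 'v': 0.1425, 'vis': 1.0, 'contrast': 35.0, 'bright': 196.0}
13.55 uvh [ 0.0057 -0.0421  0.0696] phi 277.7 rad 42.5 [-9.6 -9.8 20.6] 0.020932009589920916 [ 1.15  0.8  -1.31  2.14  1.21  0.72  0.91] None
[[1.5, 0.6, 0.0, 0.2, -0.2, -0.2, -0.2], [1.5, 1.2, 0.1, 0.4, -0.2, -0.2, -0.2], [1.5, 1.8, 0.2, 0.6, -0.2, -0.2, -0.2], [1.5, 2.4, 0.5, 0.7, -0.2, -0.2, -0.2]]
```

Emit:
servo_tool([
  [1.5, 0.6, 0, 0.1, 0, 0, 0],
  [1.5, 1.2, 0.1, 0.2, 0, 0, 0],
  [1.5, 1.8, 0.2, 0.4, 0, 0, 0],
  [1.5, 2.5, 0.5, 0.5, 0, 0, 0],
  [1.5, 2.5, 0.5, 0.5, 0, 0, 0],
  [5, 2.5, 0.5, 0.5, 0, 0, 0],
  [5, 2.5, 0.5, 0.5, 0, 0, 0],
  [5, 2.5, 0.5, 0.5, 0, 0, 0],
  [5, 2.5, 0.5, 0.5, 0, 0, 0],
])

```text
clock: 14.5
position: [0.4962, -0.1277, 0.1163]
tool_rot: [3.141, 0.345, -2.929]
force: [-0.5, -0.3, 0.6]
grip_width: 0.0505
finger_force: 0.0
```

```bash
python3 crank.py -1 1 1 15; python3 dial2.py;python3 - <<'E'
from ik import *
from workcell import bot
o=bot.observe();print(plan(o,-.03,-.037,.13,270,15,1,5))
E
```

```text
14.5 uvh [-0.0203 -0.0355  0.0708] phi 240.3 rad 40.9 [-0.5 -0.3  0.6] 0.050479977990521833 [ 1.16  0.8  -1.3   2.2   1.27  0.68  0.86] None
[[1.5, -0.1, -0.1, 0.2, 0.0, -0.2, -0.1]]
top {'mm': 14.81, 'score': 31.0, 'u': -0.002, 'v': 0.1445, 'vis': 1.0, 'contrast': 25.0, 'bright': 254.0}
top {'mm': 14.8, 'score': 31.0, 'u': -0.002, 'v': 0.1445, 'vis': 1.0, 'contrast': 26.0, 'bright': 254.0}
scene {'mm': 7.58, 'score': 6.0, 'u': -0.006, 'v': 0.1505, 'vis': 1.0, 'contrast': 58.0, 'bright': 185.0}
[[5, 2.5, -0.2, -5.5, 0.0, -0.2, -0.1]]
```

Emit:
servo_tool([
  [5, 0.5, 0, -2, 0, 0, 0],
  [5, 1, 0, -4, 0, 0, 0],
  [5, 1.8, 0, -6.5, 0, 0, 0],
  [5, 2, 3, -7, 0, 0, 0],
  [5, 2, 6, -7, 0, 0, 0],
  [5, 2, 9, -7, 0, 0, 0],
  [5, 2, 9, -7, 0, 0, 0],
  [5, 2, 9, -7, 0, 0, 0],
])

```text
clock: 15.5
position: [0.4356, -0.0485, 0.1755]
tool_rot: [-3.141, 0.345, -2.927]
force: [0.1, -0.7, 0.3]
grip_width: 0.05
finger_force: 0.0
```

```bash
sed -i "s/for n in('top','top','scene')/for n in('wrist','top')/" dial2.py; python3 dial2.py; python3 - <<'E'
from h import *
from workcell import bot
o=bot.observe();f=bot.grab_frame('wrist')
R,p=cur(o);T=np.array(f['T_tool_cam']);print(o['clock'],uvh(o),o['force'])
def px(X):
    x=T[:3,:3].T@(R.inv().apply(X-p)-T[:3,3]);q=f['mtx']@x;return (q[:2]/q[2]).round(0)
print('handle end px',px(W(P,-.021,-.036,.102)))
E
```

```text
wrist {'mm': 5.61, 'score': 52.0, 'u': -0.001, 'v': 0.1415, 'vis': 1.0, 'contrast': 105.0, 'bright': 247.0}
top {'mm': 14.8, 'score': 31.0, 'u': -0.002, 'v': 0.1445, 'vis': 1.0, 'contrast': 25.0, 'bright': 254.0}
15.6 [-0.02121115  0.05394673  0.14339861] [-0.62963258 -0.31174419 -0.86889811]
handle end px [140. 296.]
```

Emit:
servo_tool([
  [0, -0.5, 4, -0.5, 0, 1, 0],
  [0, -1, 8, -0.5, 0, 2, 0],
  [0, -1, 12, -0.5, 0, 3, 0],
  [0, -1, 16, -0.5, 0, 4, 0],
  [0, -1, 18, -0.5, 0, 5, 0],
  [0, -1, 18, -0.5, 0, 5, 0],
  [0, -1, 18, -0.5, 0, 5, 0],
])

```text
clock: 16.35
position: [0.4051, 0.1286, 0.1833]
tool_rot: [3.14, 0.257, -2.929]
force: [-0.8, -0.2, 1.0]
grip_width: 0.0001
finger_force: 0.0
```

```bash
python3 dial2.py; python3 look.py w9; python3 - <<'E'
from ik import *
from workcell import bot
from dial2 import needle
o=bot.observe();print(uvh(o))
E
```

```text
wrist {'mm': 15.97, 'score': 54.0, 'u': 0.0, 'v': 0.1455, 'vis': 1.0, 'contrast': 103.0, 'bright': 247.0}
top {'mm': 14.81, 'score': 31.0, 'u': -0.002, 'v': 0.1445, 'vis': 1.0, 'contrast': 26.0, 'bright': 254.0}
16.45 [-0.0101  0.2333  0.1454] [ 0.5 -0.6  0.2] [ 0.64  0.47 -1.4   2.3   0.95  0.74  0.37] None
[-0.01010657  0.23326662  0.14542946]
```

```bash
python3 -c "
from workcell import bot
print(bot.job_done())"
```

```text
the job is handed in; nothing more can be done
None
```

The job is handed in, but the hand-in gave no verdict: the gauge was pushed to about 14.5 mm and let go, the wheel was turned past its low spot (about 4 mm), and it now stands with its high spot under the plunger (about 16 mm), robot clear, at about 16.5 s of the 64 s allowed.

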